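# Make up two dispensing-counter kits

## Robot

A 6-joint arm with a two-finger parallel gripper is mounted at the origin on a cart in front of the work surface, level with it; the furniture and walls round the work are solid. World frame = base frame: x ahead of the robot, y to its left, z up, the work surface at z = 0. Lengths are in mm, angles in rad, forces in N, time in s.
With the tool pointing down it reaches from about 350 to 975 mm from the base axis. Payload 7.1 kg.
Tool frame: the origin (TCP) lies between the finger pads; the fingertips stand 17 mm ahead of it and the grasp point (between the pads) lies 2 mm behind it (tip_reach is the y of the fingertips in the tool frame, in mm); y points along the fingers, x is the direction in which the jaws open and shut, and the axes are right-handed (so a half turn about y gives the same grasp; the last joint's range is limited). The gripper opens to 88 mm and grips with 3 to 60 N. Pads are 20 mm wide; open, the fingers measure 115 mm over their backs; the gripper's body (75 mm by 178 mm) begins 61 mm behind the grasp point.
Start: joints at [1.116, 0.423, 1.63, -0, 1.089, -0.019], TCP at [263.802, 566.58, 239.675] pointing down, gripper open.
Joint ranges: [-3, 3], [-0.9, 2.11], [0.09, 2.58], [-1.31, 4.45], [0.11, 2.69], [-2.54, 2.54]. Speed limits (rad/s): [2.39, 2.39, 3.01, 3.14, 3.14, 3.14].

## Interface

Orientations are given as a rotation vector (axis times angle).
In Python, from workcell import get_obs, get_image, camera_model, close_job, silhouettes, tip_of, tip_reach gives the robot as it stands. The module is installed in compiled form; this text tells all that it offers.
- The arm moves only by the tool arm_command, never from a script. Its argument "targets" is a list of rows, each a list of 4 numbers: the shift along the tool's x, y, z in mm, then the turn about the tool's y in rad. A call has 1 to 20 rows; each row shifts and turns the commanded pose from where the row before left it, along the tool's axes as they then stand; what a row does not reach is not made up. A row lasts 1/12 s, in which the tool goes at most 41.7 mm and 7.16 degrees, less where a joint would pass 70% of its speed; a pose out of reach is approached as far as the arm can. A call is refused whole if a number of a shift passes 41.7 or a number of a turn 0.125, either way. A call with a gripper value outside its range is refused whole. "gripper" is the opening in per cent of the stroke, from 0 (shut) to 100 (fully open), set as the call begins (left out, the last holds). The fingers move at their own pace and stop on an object; the grip force is fixed at half the most. Time passes only in rows, so rows that do not move let the fingers close. It gives the time, the measured TCP pose, the force and the opening at its end, in the units of the state.
- get_obs(): the state, without advancing time (a new reading comes with each control period).
- get_image(name): name is "scene" or "top" or "wrist"; returns the picture (420x560x3 uint8, blue, green, red); there is no depth.
- camera_model(name): a dict with "mtx" (3x3 intrinsics, pixels), "position" and "orientation" of the camera in the world. Camera axes: x right, y up, looking along -z (the intrinsics and any distortion apply to the point x, -y, -z); pixel columns grow to the right and rows downward; lengths in mm; the calibration is good to about 2 mm. The wrist camera is an equidistant fisheye: a pixel r from the principal point sees the ray r / f radians off the axis. A picture is of the moment at which its call begins: read the wrist's pose just before it. camera_model takes no time and is no camera call; for the wrist camera it gives the pose at the moment of the call.
- close_job(): hands the job in, once; it reports no verdict.
Trained networks look in the newest picture that a camera, given by its name, has taken for a name from the list of things; names that differ only in an ending like _2 or _b are one class to them, and where a whole thing is asked for, a point or a joint stands for the part that bears it (a point fixed in the world has none). Each returns a list of dicts, best first, with "conf" (0 to 1); they miss things now and then, are a little off and sometimes report something else, mostly with a low value. They report only what shows in the picture. A call takes as long as a camera call.
- silhouettes(camera, thing): "pixels" (420x560 bool, what is visible of it) and "at" ([column, row] in pixels, amid what is visible of it).
- tip_of(camera, thing): "at" ([column, row] in pixels: a listed point, or the origin of a listed thing).
The state is a dict: "t": time; "qpos": joint angles; "qvel": joint speeds; "joint_torque": joint torques, N m; "ee_pos": TCP position; "orientation": TCP orientation; "ft_force": force on the tool from outside, world axes, zero at the start; "moment": the same for the moment, N m; "width": finger opening in mm.
Only numpy, scipy, OpenCV 4.12 (cv2) and the standard library are available. Lean on these libraries where they do the work, as an engineer would, in place of code of your own. Each camera call takes 0.05 s, during which the arm holds its last target. There are 200 camera calls.

## Task

Make up the two kits from the stock on the white board. The two-pocket tray gets the lotion bottle in its large pocket and a dropper bottle in its small one; the three-pocket tray gets the date stamp in the oblong end pocket, a dropper bottle in the middle and the larger brass weight in the other end pocket. Everything stands upright on the floor of its pocket; knock nothing over and leave the small weight and the packet where they are.

Things in the scene. Friction and masses are not known exactly. Their poses are not given: they have to be found in the camera images.
- tray_two: Fixed grey plastic tray, 110 mm wide, 20 mm high, on a fixed white board (like all the stock) whose top is 70 mm above the table; pockets 15 mm deep on its centre line, floors 5 mm up. Origin: underside centre; x along its length, away from the robot within 0.25 rad. Two pockets, 200 mm long: small 54x54 mm (dropper) centred at x = -60 mm, large 80x80 mm (lotion) at x = +45 mm.
- tray_three: Fixed grey plastic tray, 110 mm wide, 20 mm high, on a fixed white board (like all the stock) whose top is 70 mm above the table; pockets 15 mm deep on its centre line, floors 5 mm up. Origin: underside centre; x along its length, away from the robot within 0.25 rad. Three pockets, 240 mm long: 54x54 mm (weight) centred at x = -80 mm, 54x54 mm (dropper) at x = 0, oblong 54 (x) by 72 mm (y, stamp) at x = +83 mm.
- lotion_bottle_center (a point): Tall pale blue-and-white lotion bottle with a white cap, standing upright: body 59 mm in diameter, 196 mm high, straight-sided from near the foot to 150 mm height at least; 0.38 kg. This point is at the centre, 98 mm above the underside; z up.
- dropper_1_center (a point): Brown glass dropper bottle with a black rubber bulb, standing upright: round body 34 mm in diameter up to 70 mm height, narrower cap and bulb (13 mm wide) to 102 mm in all; 70 g. The two droppers are alike and interchangeable. This point is at the centre, 51 mm above the underside; z up.
- dropper_2_center (a point): Brown glass dropper bottle with a black rubber bulb, standing upright: round body 34 mm in diameter up to 70 mm height, narrower cap and bulb (13 mm wide) to 102 mm in all; 70 g. The two droppers are alike and interchangeable. This point is at the centre, 51 mm above the underside; z up.
- stamp_center (a point): Date stamp of dark turned wood, upright on its foot, 34 mm (x) by 48 mm (y); round handle 28 mm in diameter from 36 to 81 mm (top) above the underside; 55 g. This point is on the axis, 40.5 mm above the underside; y along the foot's long side, z up. The foot fits the oblong pocket with its long side along the pocket's, either way round.
- large_weight_center (a point): The larger of two plain brass balance weights, a knobbed cylinder 34 mm in diameter and 44 mm high, standing upright; it can be gripped as a straight 34 mm cylinder over its full height; 0.2 kg. This point is at the centre, 22 mm above the underside; z up.
- small_weight_center (a point): The smaller brass balance weight, same shape, 22 mm in diameter and 32 mm high. It belongs to no kit and stays where it is. This point is at its centre, 16 mm above the underside.
- packet_center (a point): Paper packet tied with twine, 80x102x44 mm, lying behind the stock. It belongs to no kit and stays where it is. This point is at its centre, 22 mm above the underside.

How it is judged (in metres and radians):
At the end, for the whole second after the job is handed in: Each of the five things stands in its own pocket: within 13 to 16 mm of the pocket's centre along both tray axes, within 5 mm of its height when seated, upright to 0.15 rad, for a full second; small weight and packet within 30 mm of where they started (x of lotion_bottle_center in the frame of tray_two between 0.031 and 0.059 m and y of lotion_bottle_center in the frame of tray_two between -0.014 and 0.014 m and z of lotion_bottle_center in the frame of tray_two between 0.098 and 0.108 m and angle between each of lotion_bottle_center, stamp_center, large_weight_center's own z axis and vertical below 0.15 rad and x of stamp_center in the frame of tray_three between 0.069 and 0.097 m and y of stamp_center in the frame of tray_three between -0.016 and 0.016 m and z of stamp_center in the frame of tray_three between 0.0405 and 0.0505 m and x of large_weight_center in the frame of tray_three between -0.093 and -0.067 m and y of large_weight_center in the frame of tray_three between -0.013 and 0.013 m and z of large_weight_center in the frame of tray_three between 0.022 and 0.032 m and (((x of dropper_1_center in the frame of tray_two between -0.073 and -0.047 m and y of dropper_1_center in the frame of tray_two between -0.013 and 0.013 m and z of dropper_1_center in the frame of tray_two between 0.051 and 0.061 m and angle between dropper_1_center's own z axis and vertical below 0.15 rad) and (x of dropper_2_center in the frame of tray_three between -0.013 and 0.013 m and y of dropper_2_center in the frame of tray_three between -0.013 and 0.013 m and z of dropper_2_center in the frame of tray_three between 0.051 and 0.061 m and angle between dropper_2_center's own z axis and vertical below 0.15 rad)) or ((x of dropper_2_center in the frame of tray_two between -0.073 and -0.047 m and y of dropper_2_center in the frame of tray_two between -0.013 and 0.013 m and z of dropper_2_center in the frame of tray_two between 0.051 and 0.061 m and angle between dropper_2_center's own z axis and vertical below 0.15 rad) and (x of dropper_1_center in the frame of tray_three between -0.013 and 0.013 m and y of dropper_1_center in the frame of tray_three between -0.013 and 0.013 m and z of dropper_1_center in the frame of tray_three between 0.051 and 0.061 m and angle between dropper_1_center's own z axis and vertical below 0.15 rad))) and distance of each of small_weight_center, packet_center from where it was at the start of the episode below 0.03 m); the robot touches nothing.
It fails at once if a stock thing is knocked over (angle between any of lotion_bottle_center, dropper_1_center, dropper_2_center, stamp_center, large_weight_center, small_weight_center's own z axis and vertical above 1 rad).
It fails at once if the small weight or the packet is shifted by more than 60 mm (distance of any of small_weight_center, packet_center from where it was at the start of the episode above 0.06 m).
It also fails if it takes over 141 s, if anything falls off the work surface, if the arm or the gripper's body presses on something with over 40 N, if the wrist force passes 120 N, or if a joint passes its speed limit or range.

## Working session

There is one attempt and no reset: what is moved stays moved. The work goes in short steps, Python scripts to look and compute and a tool call to move; the robot and the scene stay as the last step left them, time stands still between calls to the robot, and variables do not carry over. Pictures are saved under pics/ and viewed, about 12 in all and at most 16, crops included, and the job is handed in when it is done.

Besides the shell and the picture viewer there is one more tool, called after "Call:" as name(argument=value, ...), one argument or row to a line, values as JSON. arm_command: Moves the arm, as the interface text tells. Its arguments: {"type":"object","properties":{"targets":{"type":"array","items":{"type":"array","items":{"type":"number"}}},"gripper":{"type":"number"}},"required":["targets"]}

```bash
mkdir -p pics
cat > h.py <<'E'
import numpy as np, cv2
from workcell import *
from scipy.spatial.transform import Rotation as R
def cam(name):
    m=camera_model(name); o=np.array(m["orientation"],float)
    Rm=o if o.shape==(3,3) else (R.from_rotvec(o).as_matrix() if o.size==3 else R.from_quat(o).as_matrix())
    return np.array(m["mtx"]),np.array(m["position"],float),Rm,m
def ray(name,px,c=None):
    K,p,Rm,m=c or cam(name)
    u=(px[0]-K[0,2])/K[0,0]; v=(px[1]-K[1,2])/K[1,1]
    if name=="wrist":
        r=np.hypot(u,v); s=np.sinc(r/np.pi); d=np.array([u*s,v*s,np.cos(r)])
    else: d=np.array([u,v,1.])
    return p,Rm@np.array([d[0],-d[1],-d[2]])
def at_z(name,px,z,c=None):
    p,d=ray(name,px,c); return p+d*(z-p[2])/d[2]
E
python3 - <<'E'
from h import *
for n in ["scene","top","wrist"]:
    im=get_image(n); cv2.imwrite(f"pics/{n}0.png",im); c=cam(n); print(n,c[0].tolist(),c[1],c[2].round(3).tolist(),{k:v for k,v in c[3].items() if k not in("mtx","position","orientation")})
H=dict(tray_two=70,tray_three=70,lotion_bottle_center=168,dropper_1_center=121,stamp_center=110.5,large_weight_center=92,small_weight_center=86,packet_center=92)
for n in ["top","scene"]:
  for k,z in H.items():
    for d in tip_of(n,k)[:3]:
        print(n,k,round(d["conf"],2),np.round(d["at"],1),at_z(n,d["at"],z).round(1))
o=get_obs();print(o["ee_pos"],o["orientation"],o["width"],o["ft_force"],o["t"])
E
```

```text
scene [[456.6372950742211, 0.0, 278.58881040238856], [0.0, 456.6372950742211, 207.68410203109752], [0.0, 0.0, 1.0]] [ 271.10589759 -583.03758967  942.81006115] [[0.863, 0.371, -0.342], [-0.505, 0.646, -0.573], [0.009, 0.667, 0.745]] {}
top [[402.0682272255446, 0.0, 281.3385497634121], [0.0, 402.0682272255446, 209.90786877150276], [0.0, 0.0, 1.0]] [ 563.06996199   13.03223516 1033.99349632] [[-0.002, 0.998, -0.064], [-0.999, 0.001, 0.034], [0.034, 0.065, 0.997]] {}
wrist [[325.19226210127806, 0.0, 277.1476280050354], [0.0, 325.19226210127806, 205.66472826442228], [0.0, 0.0, 1.0]] [200.52281182 595.77844056 384.93958082] [[0.422, -0.877, -0.23], [0.907, 0.408, 0.108], [-0.001, -0.254, 0.967]] {}
top tray_two 0.8 [141.1 267.4] [489.6 310.5  70. ]
top tray_three 0.56 [397.1 252.2] [ 523.4 -299.2   70. ]
top tray_three 0.17 [273.9 267.4] [488.3  -2.1  70. ]
top lotion_bottle_center 0.73 [222.  209.2] [620.5 110.9 168. ]
top lotion_bottle_center 0.21 [399.7 256. ] [ 519.2 -273.   168. ]
top stamp_center 0.82 [330.5 262.8] [ 501.3 -131.3  110.5]
top large_weight_center 0.65 [276.4 266.4] [492.2  -7.6  92. ]
top small_weight_center 0.51 [274.1 219. ] [602.9  -2.4  86. ]
top packet_center 0.94 [262.7 163.9] [732.9  24.6  92. ]
top packet_center 0.16 [141.7 268.7] [488.3 302.3  92. ]
scene tray_two 0.64 [179.5 181.8] [487.5 301.6  70. ]
scene tray_three 0.93 [311.6 364.6] [ 519.5 -301.5   70. ]
scene lotion_bottle_center 0.83 [260.  182.6] [629.  104.2 168. ]
scene dropper_1_center 0.66 [299.9 268.5] [ 599.5 -126.5  121. ]
scene stamp_center 0.92 [260.1 290.4] [ 501.7 -125.7  110.5]
scene large_weight_center 0.74 [230.6 255.2] [ 4.932e+02 -4.000e-01  9.200e+01]
scene small_weight_center 0.62 [268.7 238.8] [594.2   1.6  86. ]
scene packet_center 0.81 [309.5 208.1] [728.1  31.2  92. ]
[263.78660721 566.57008004 239.68285519] [-1.38440875 -0.88247657  0.88251246] 87.77367795851004 [ 0.55700886 -0.17903394  0.67313294] 0.95
```

View pics/top0.png

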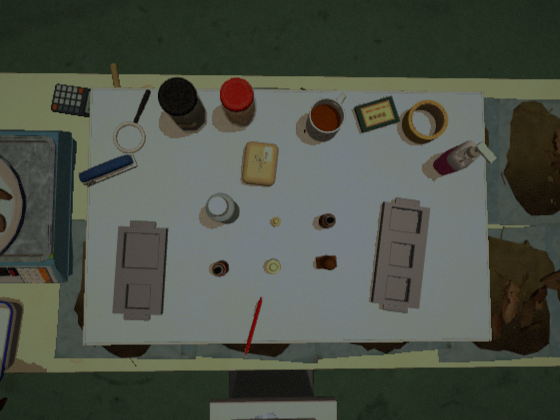

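View pics/scene0.png

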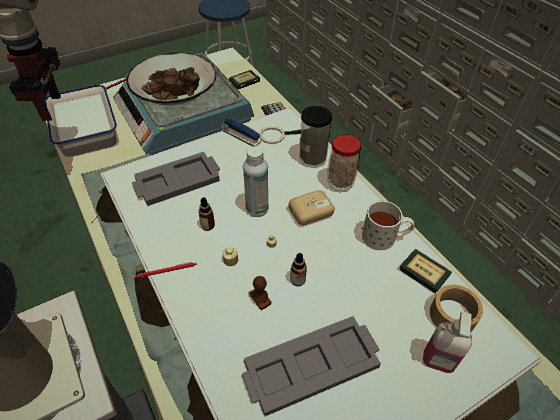

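The pictures show tray_two at about (140,270) and tray_three at (400,254) in the top view. Its oblong pocket is at the far end. Stock in the top view: lotion (221,208), droppers (219,268) and (327,220), weight (273,266), small weight (276,221), stamp (326,263). Next I'll combine silhouettes from both cameras and enlarge the stamp.

```bash
cat >> h.py <<'E'
def pose():
    o=get_obs(); return np.array(o["ee_pos"]),R.from_rotvec(o["orientation"]).as_matrix(),o
def traypose(n,k,z=90):
    s=silhouettes(n,k)
    if not s: return None
    s=s[0]; c=cam(n); ys,xs=np.nonzero(s["pixels"])
    P=np.array([at_z(n,(x,y),z,c)[:2] for x,y in zip(xs,ys)],np.float32)
    r=cv2.minAreaRect(P); b=cv2.boxPoints(r); e=max(b[1]-b[0],b[2]-b[1],key=np.linalg.norm); e=e*np.sign(e[0])
    return s["conf"],np.round(r[0],1),np.round(r[1],0),round(float(np.arctan2(e[1],e[0])),3)
E
python3 - <<'E'
from h import *
for n in ["top","scene"]:
    for k in ["tray_two","tray_three"]: print(n,k,traypose(n,k))
for n in ["top","scene"]:
    for k,z in [("dropper_1_center",121),("lotion_bottle_center",168),("stamp_center",110),("large_weight_center",92)]:
        for s in silhouettes(n,k)[:3]:
            print(n,k,round(s["conf"],2),np.round(s["at"],1),at_z(n,s["at"],z).round(0),int(s["pixels"].sum()))
a=cv2.imread("pics/top0.png")
c=cv2.resize(a[200:290,200:345],None,fx=5,fy=5,interpolation=cv2.INTER_CUBIC)
cv2.imwrite("pics/crop1.png",c)
p,M,o=pose(); print(p,M.round(3).tolist())
c=cam("wrist"); print("cam in tool",(M.T@(c[1]-p)).round(1),(M.T@c[2]).round(3).tolist())
E
```

```text
top tray_two (0.92, array([486.6, 306.4]), array([115., 227.]), -0.042)
top tray_three (0.69, array([ 520.3, -301.4]), array([117., 265.]), -0.134)
scene tray_two (0.87, array([483. , 302.3]), array([133., 223.]), -0.03)
scene tray_three (0.71, array([ 517.9, -303.4]), array([116., 268.]), -0.136)
top dropper_1_center 0.52 [327.2 218.4] [ 603. -123.  121.] 210
top dropper_1_center 0.38 [259.7 162.5] [731.  31. 121.] 1316
top lotion_bottle_center 0.6 [220.9 208.2] [623. 113. 168.] 761
top stamp_center 0.65 [327.  261.9] [ 503. -123.  110.] 266
top large_weight_center 0.43 [273.9 265.5] [494.  -2.  92.] 168
top large_weight_center 0.39 [327.1 217.8] [ 605. -127.   92.] 208
scene dropper_1_center 0.65 [297.4 273.2] [ 588. -134.  121.] 413
scene lotion_bottle_center 0.84 [257.8 183.4] [623. 104. 168.] 1542
scene stamp_center 0.8 [258.2 294.8] [ 493. -133.  110.] 473
scene stamp_center 0.31 [177.  177.2] [478. 280. 110.] 2720
scene large_weight_center 0.68 [229.5 255.5] [491.   0.  92.] 242
scene large_weight_center 0.19 [259.8 294.8] [ 501. -125.   92.] 439
[263.79345569 566.57514678 239.67602031] [[0.422, 0.0, -0.907], [0.907, 0.0, 0.422], [0.0, -1.0, 0.0]]
cam in tool [  -0.  -145.9   69.7] [[1.0, -0.0, 0.0], [0.0, 0.254, -0.967], [0.0, 0.967, 0.254]]
```

View pics/crop1.png

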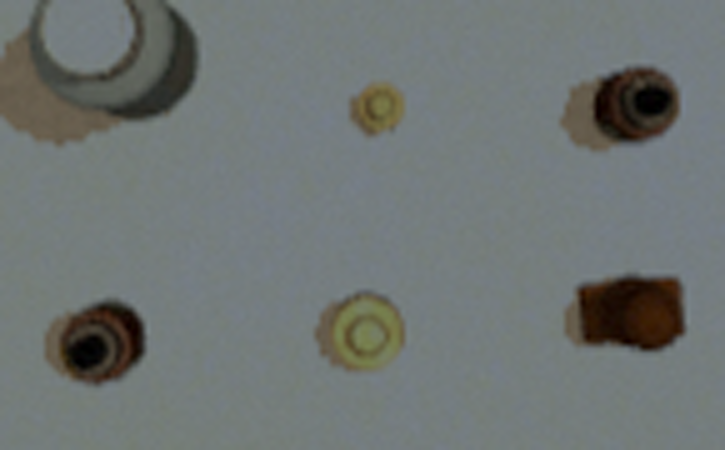

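Stamp foot is at crop (632,312), long side nearly along world y (yaw about 0). Dropper A's bulb is at crop (85,350).

Run:
```python
from h import *
# from crop: px=200+u/5,200+v/5
for nm,u,v,z in [("A bulb",87,349,171),("B bulb",653,98,171),("weight top",366,334,113),("A body(bottom-ish right edge)",110,335,130),("stamp handle top",655,310,150),("stamp foot c",632,313,95),("small",380,106,101),("lotion cap",88,28,265)]:
    print(nm,at_z("top",(200+u/5-.5,200+v/5-.5),z).round(0))
print("A scene bulb",at_z("scene",(205,201),168).round(0),"A base",at_z("scene",(207,222),85).round(0))
```

```text
A bulb [493. 120. 171.]
B bulb [ 599. -122.  171.]
weight top [494.   1. 113.]
A body(bottom-ish right edge) [495. 115. 130.]
stamp handle top [ 507. -125.  150.]
stamp foot c [ 502. -123.   95.]
small [598.  -5. 101.]
lotion cap [622. 109. 265.]
A scene bulb [490. 115. 168.] A base [489. 123.  85.]
```

Call:
arm_command(
  targets=[
    [0, 0, 0, -0.109],
    [0, 0, 0, -0.109],
    [0, 0, 0, -0.109],
    [0, 0, 0, -0.109],
    [-30, 0, -14, 0],
    [-30, 0, -14, 0],
    [-30, 0, -14, 0],
    [-30, 0, -14, 0],
    [-30, 0, -14, 0],
    [-30, 0, -14, 0],
    [-30, 0, -14, 0],
    [-30, 0, -14, 0],
    [-30, 0, -14, 0],
    [-30, 0, -14, 0],
    [-30, 0, -14, 0],
    [-30, 0, -14, 0],
    [-30, 0, -14, 0],
    [-30, 0, -14, 0],
    [-10, 0, 0, 0],
    [0, 0, 0, 0],
  ],
  gripper=100,
)

```text
t: 3.22
ee_pos: [460.1, 134.7, 239.7]
orientation: [-1.211, -1.207, 1.207]
ft_force: [-0.7, -1.5, 0.1]
width: 88.1
```

Run:
```python
from h import *
im=get_image("wrist"); cv2.imwrite("pics/w1.png",im)
for k,z in [("dropper_1_center",121),("lotion_bottle_center",168),("large_weight_center",92),("stamp_center",110.5),("tray_two",70)]:
    for d in tip_of("wrist",k)[:3]: print(k,round(d["conf"],2),np.round(d["at"],0),at_z("wrist",d["at"],z).round(0))
print(traypose("wrist","tray_two"))
```

```text
large_weight_center 0.7 [144. 229.] [491.   4.  92.]
stamp_center 0.85 [ 42. 239.] [ 501. -122.  110.]
tray_two 0.7 [436. 213.] [481. 313.  70.]
(0.72, array([463.9, 311.5]), array([121., 192.]), -0.031)
```

View pics/w1.png

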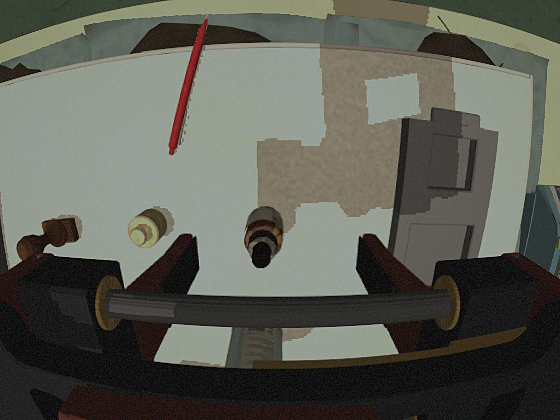

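The wrist view has the dropper bulb at (261,258) between the fingers, the weight at (147,228), and tray_two's small pocket rim around (451,162).

Run:
```python
from h import *
print(pose()[0])
for px,z in [((261,260),172),((264,232),121),((264,208),72),((431,134),90),((476,138),90),((472,190),90),((428,188),90),((436,224),90),((475,226),90),((404,118),90),((498,132),90),((147,228),100)]: print(px,z,at_z("wrist",px,z).round(0))
```

```text
[459.52383889 137.69357101 239.67758348]
(261, 260) 172 [486. 126. 172.]
(264, 232) 121 [483. 127. 121.]
(264, 208) 72 [475. 125.  72.]
(431, 134) 90 [395. 288.  90.]
(476, 138) 90 [395. 343.  90.]
(472, 190) 90 [450. 344.  90.]
(428, 188) 90 [449. 289.  90.]
(436, 224) 90 [487. 303.  90.]
(475, 226) 90 [490. 355.  90.]
(404, 118) 90 [382. 258.  90.]
(498, 132) 90 [386. 373.  90.]
(147, 228) 100 [488.  10. 100.]
```

Call:
arm_command(
  targets=[
    [-8, 0, -15, 0],
    [-8, 0, -15, 0],
    [0, 0, 0, 0],
    [0, 0, 0, 0],
  ],
)

```text
t: 3.9
ee_pos: [490.6, 120.6, 239.5]
orientation: [-1.209, -1.209, 1.209]
ft_force: [-0.3, 0.4, -0.3]
width: 87.8
```

Run:
```python
from h import *
im=get_image("wrist"); print(pose()[0]); cv2.imwrite("pics/w2.png",cv2.resize(im[120:330,180:380],None,fx=3,fy=2.85))
```

```text
[489.91888921 120.65042896 239.41063301]
```

View pics/w2.png

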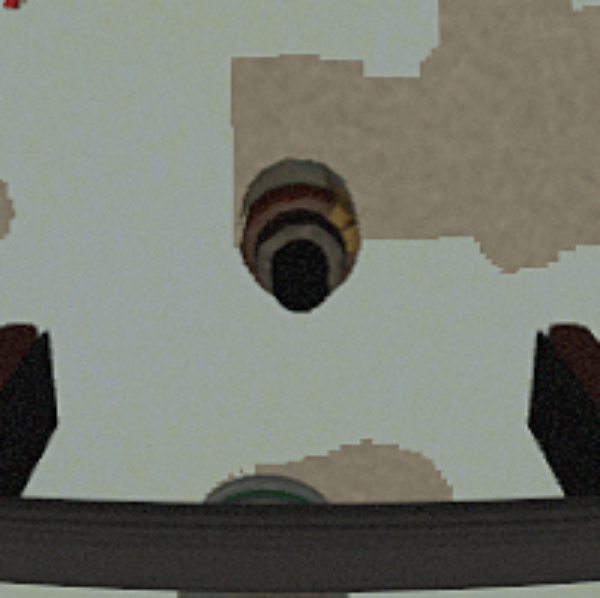

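Run:
```python
from h import *
for px,z in [((280,120+300/2.85),172),((280,120+162/2.85),70)]: print(at_z("wrist",px,z).round(1))
```

```text
[490.1 122.8 172. ]
[473.6 123.6  70. ]
```

The crop shows dropper A centred between the jaws at (490,123), with the base and the bulb agreeing. Descending to grip.

Call:
arm_command(
  targets=[
    [2, 20, 0, 0],
    [0, 25, 0, 0],
    [0, 25, 0, 0],
    [0, 25, 0, 0],
    [0, 15, 0, 0],
    [0, 10, 0, 0],
    [0, 0, 0, 0],
    [0, 0, 0, 0],
  ],
)

```text
t: 4.62
ee_pos: [489.7, 122.8, 119.7]
orientation: [-1.209, -1.209, 1.21]
ft_force: [-0.4, 0.3, 0.1]
width: 88.2
```

Call:
arm_command(
  targets=[
    [0, 0, 0, 0],
    [0, 0, 0, 0],
    [0, 0, 0, 0],
    [0, 0, 0, 0],
    [0, 0, 0, 0],
    [0, 0, 0, 0],
    [0, 0, 0, 0],
    [0, 0, 0, 0],
    [0, 0, 0, 0],
    [0, 0, 0, 0],
  ],
  gripper=0,
)

```text
t: 5.45
ee_pos: [489.9, 122.6, 119.7]
orientation: [-1.209, -1.209, 1.209]
ft_force: [0.7, 1.2, 0.7]
width: 31.8
```

Call:
arm_command(
  targets=[
    [0, -20, 0, 0],
    [0, -30, 0, 0],
    [0, -30, 0, 0],
    [20, 0, 7, 0],
    [20, 0, 8, 0],
    [20, 0, 8, 0],
    [20, 0, 8, 0],
    [20, 0, 8, 0],
    [20, 0, 8, 0],
    [20, 0, 8, 0],
    [20, 0, 7, 0],
    [15, 0, 6, 0],
    [15, 0, 0, 0],
    [0, 0, 0, 0],
    [0, 0, 0, 0],
    [0, 0, 0, 0],
    [0, 0, 0, 0],
  ],
)

```text
t: 6.87
ee_pos: [422.0, 311.8, 199.5]
orientation: [-1.21, -1.208, 1.209]
ft_force: [-0.7, 0.1, 0.4]
width: 31.7
```

Run:
```python
from h import *
im=get_image("wrist"); print(pose()[0]); cv2.imwrite("pics/w3.png",cv2.resize(im[60:330,130:430],None,fx=2,fy=2))
```

```text
[422.05784134 311.788918   199.56349397]
```

View pics/w3.png

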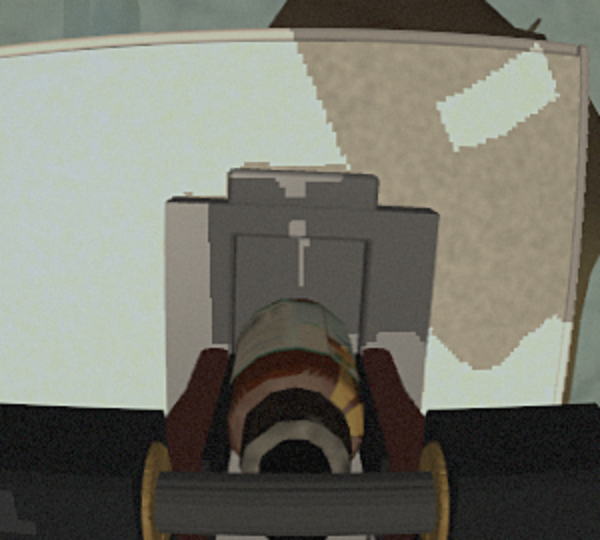

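The dropper is held upright. The small pocket's near rim is at crop (234,236)–(368,240) and the tray's near corners are at (167,203) and (437,212).

Run:
```python
from h import *
q=lambda u,v:(130+u/2,60+v/2)
P=[at_z("wrist",q(*p),90)[:2] for p in [(235,236),(368,240),(166,203),(437,212)]]
print(np.round(P,1))
for a,b,d in [(0,1,27),(2,3,40)]:
    e=P[b]-P[a]; L=np.linalg.norm(e); e/=L; n=np.array([e[1],-e[0]]); c=(P[a]+P[b])/2+n*d
    print("len",L.round(1),"yaw",np.arctan2(-e[0],e[1]).round(3),"pocket",c.round(1))
```

```text
[[396.6 288.2]
 [398.2 341.4]
 [382.9 260.7]
 [386.5 369.2]]
len 53.2 yaw -0.03 pocket [424.4 314. ]
len 108.6 yaw -0.033 pocket [424.7 313.6]
```

Call:
arm_command(
  targets=[
    [2, 15, -2, 0],
    [0, 20, 0, 0],
    [0, 18, 0, 0],
    [0, 10, 0, 0],
    [0, 6, 0, 0],
    [0, 3, 0, 0],
    [0, 2, 0, 0],
    [0, 0, 0, 0],
    [0, 0, 0, 0],
  ],
)

```text
t: 7.67
ee_pos: [424.3, 314.9, 126.3]
orientation: [-1.209, -1.21, 1.208]
ft_force: [0.2, 0.4, -1.2]
width: 31.5
```

Call:
arm_command(
  targets=[
    [0, 0, 0, 0],
    [0, 0, 0, 0],
    [0, 0, 0, 0],
    [0, 0, 0, 0],
    [0, 0, 0, 0],
    [0, 0, 0, 0],
    [0, -10, 0, 0],
    [0, -30, 0, 0],
    [0, -40, 0, 0],
    [0, -40, 0, 0],
    [0, 0, 0, 0],
    [0, 0, 0, 0],
  ],
  gripper=70,
)

```text
t: 8.67
ee_pos: [425.1, 315.5, 248.8]
orientation: [-1.21, -1.215, 1.204]
ft_force: [0.2, 0.0, -0.6]
width: 61.5
```

Call:
arm_command(
  targets=[
    [0, -30, 0, 0],
    [0, -30, 0, 0],
    [-10, -22, -10, 0],
    [-20, 0, -18, 0],
    [-25, 0, -20, 0],
    [-25, 0, -20, 0],
    [-25, 0, -20, 0],
    [-25, 0, -20, 0],
    [-25, 0, -20, 0],
    [-25, 0, -20, 0],
    [-15, 0, -12, 0],
    [-8, 0, 0, 0],
    [0, 0, 0, 0],
    [0, 0, 0, 0],
    [0, 0, 0, 0],
  ],
  gripper=100,
)

```text
t: 9.92
ee_pos: [582.9, 112.5, 327.2]
orientation: [-1.208, -1.209, 1.21]
ft_force: [-0.4, 0.1, -1.2]
width: 87.7
```

Run:
```python
from h import *
im=get_image("wrist"); print(pose()[0]); cv2.imwrite("pics/w4.png",im)
for d in tip_of("wrist","lotion_bottle_center"): print(d["conf"],d["at"],at_z("wrist",d["at"],168).round(1))
```

```text
[583.02463602 112.65657234 327.46456952]
```

View pics/w4.png

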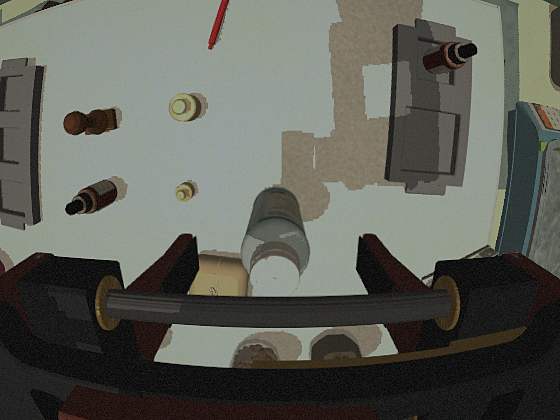

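The view shows everything: dropper A upright in the small pocket (bulb 466,50); lotion cap centre about (273,274) with its base edge at (276,188); weight top (179,106); stamp top (74,122); dropper B bulb (73,208).

Run:
```python
from h import *
for n,px,z in [("cap",(273,274),266),("near edge base",(276,187),70),("weight top",(180,106),114),("small",(183,191),101),("B bulb",(73,208),172),("stamp top",(74,122),151),("bodyL",(242,245),200),("bodyR",(308,245),200),("foot1",(115,109),100),("foot2",(117,129),100)]: print(n,at_z("wrist",px,z).round(1))
```

```text
cap [618.1 110.  266. ]
near edge base [594.9 111.5  70. ]
weight top [492.4   3.8 114. ]
small [ 5.932e+02 -5.000e-01  1.010e+02]
B bulb [ 595.7 -113.7  172. ]
stamp top [ 501.1 -116.   151. ]
bodyL [622.2  81.1 200. ]
bodyR [622.  140.9 200. ]
foot1 [488.6 -87.1 100. ]
foot2 [513.9 -85.2 100. ]
```

Call:
arm_command(
  targets=[
    [-2, 0, -15, 0],
    [0, 0, -15, 0],
    [0, 0, -7, 0],
    [0, 0, 0, 0],
    [0, 20, 0, 0],
    [0, 20, 0, 0],
    [0, 20, 0, 0],
    [0, 20, 0, 0],
    [0, 20, 0, 0],
    [0, 10, 0, 0],
    [0, 6, 0, 0],
    [0, 0, 0, 0],
    [0, 0, 0, 0],
  ],
)

```text
t: 11.1
ee_pos: [621.1, 109.9, 212.4]
orientation: [-1.209, -1.21, 1.209]
ft_force: [-0.2, 0.4, -0.2]
width: 87.8
```

Call:
arm_command(
  targets=[
    [0, 0, 0, 0],
    [0, 0, 0, 0],
    [0, 0, 0, 0],
    [0, 0, 0, 0],
    [0, 0, 0, 0],
    [0, 0, 0, 0],
    [0, 0, 0, 0],
    [0, 0, 0, 0],
    [0, 0, 0, 0],
    [0, 0, 0, 0],
  ],
  gripper=0,
)

```text
t: 11.93
ee_pos: [621.2, 109.9, 212.1]
orientation: [-1.209, -1.21, 1.209]
ft_force: [-0.6, 1.7, 3.8]
width: 57.3
```

Call:
arm_command(
  targets=[
    [0, -10, 0, 0],
    [0, -20, 0, 0],
    [0, -20, 0, 0],
    [0, -10, 0, 0],
    [10, 0, 4, 0],
    [20, 0, 9, 0],
    [20, 0, 9, 0],
    [20, 0, 9, 0],
    [20, 0, 9, 0],
    [20, 0, 9, 0],
    [20, 0, 9, 0],
    [20, 0, 9, 0],
    [20, 0, 10, 0],
    [20, 0, 10, 0],
    [10, 0, 5, 0],
    [0, 0, 0, 0],
    [0, 0, 0, 0],
    [0, 0, 0, 0],
    [0, 0, 0, 0],
  ],
)

```text
t: 13.52
ee_pos: [529.1, 308.7, 271.3]
orientation: [-1.21, -1.208, 1.209]
ft_force: [-0.1, -0.5, -4.1]
width: 57.5
```

Run:
```python
from h import *
im=get_image("wrist"); print(pose()[0],pose()[2]["width"]); cv2.imwrite("pics/w5.png",im[:300])
```

```text
[529.25502304 308.70090271 271.51446257] 57.12523648583563
```

View pics/w5.png

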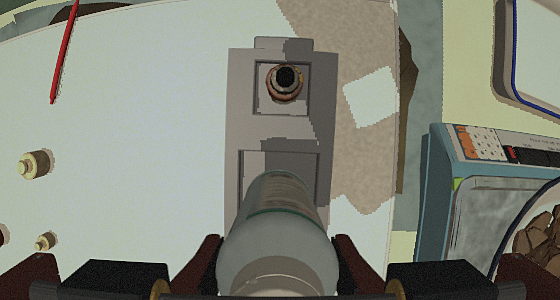

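Dropper A sits well inside its pocket. The large pocket's near rim is at (239,150)–(319,150), and the bottle's foot is roughly centred over it.

Run:
```python
from h import *
a,b=[at_z("wrist",p,90)[:2] for p in [(239,150),(319,150)]]
e=(b-a);L=np.linalg.norm(e);e/=L;print(a.round(1),b.round(1),L,((a+b)/2+40*np.array([e[1],-e[0]])).round(1))
print("bottle foot near edge",at_z("wrist",(276,172),131).round(1))
```

```text
[487.3 270.3] [487.3 351.1] 80.83013787369879 [527.3 310.7]
bottle foot near edge [503.8 307.8 131. ]
```

Call:
arm_command(
  targets=[
    [2, 10, 1, 0],
    [0, 15, 0, 0],
    [0, 12, 0, 0],
    [0, 8, 0, 0],
    [0, 4, 0, 0],
    [0, 3, 0, 0],
    [0, 1, 0, 0],
    [0, 0, 0, 0],
    [0, 0, 0, 0],
  ],
)

```text
t: 14.32
ee_pos: [528.2, 311.8, 219.2]
orientation: [-1.209, -1.21, 1.209]
ft_force: [-0.6, 0.4, -4.6]
width: 57.5
```

Call:
arm_command(
  targets=[
    [0, 0, 0, 0],
    [0, 0, 0, 0],
    [0, 0, 0, 0],
    [0, 0, 0, 0],
    [0, 0, 0, 0],
    [0, 0, 0, 0],
    [0, 0, 0, 0],
    [0, -10, 0, 0],
    [0, -30, 0, 0],
    [0, -40, 0, 0],
    [0, -30, 0, 0],
    [0, 0, 0, 0],
    [0, 0, 0, 0],
  ],
  gripper=100,
)

```text
t: 15.4
ee_pos: [528.8, 312.1, 331.6]
orientation: [-1.211, -1.214, 1.205]
ft_force: [-0.6, 0.9, 0.3]
width: 88.0
```

Call:
arm_command(
  targets=[
    [-15, 0, 3, 0],
    [-30, 0, 6, 0],
    [-30, 0, 7, 0],
    [-30, 0, 7, 0],
    [-30, 0, 7, 0],
    [-30, 0, 7, 0],
    [-30, 0, 7, 0],
    [-30, 0, 7, 0],
    [-30, 20, 7, 0],
    [-30, 30, 5, 0],
    [-15, 30, 4, 0],
    [-8, 20, 0, 0],
    [0, 0, 0, 0],
    [0, 0, 0, 0],
    [0, 0, 0, 0],
  ],
)

```text
t: 16.65
ee_pos: [461.2, 4.5, 229.9]
orientation: [-1.209, -1.209, 1.209]
ft_force: [-0.1, 0.1, -0.8]
width: 87.9
```

Run:
```python
from h import *
im=get_image("wrist"); print(pose()[0]); cv2.imwrite("pics/w6.png",im[:330])
```

```text
[461.66042109   4.72121455 230.37963367]
```

View pics/w6.png

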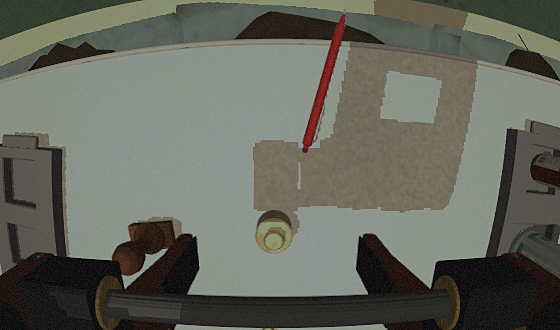

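The weight's knob top is at (273,240) and its base near edge at (273,210). The stamp is at (140,250), and tray_three's near corner is on the left.

Run:
```python
from h import *
for n,px,z in [("knob",(274,240),114),("near base",(273,210),70),("stamp top",(128,258),151),("foot a",(131,223),82),("foot b",(172,221),82),("t3 wt pocket",(4,160),90),("",(41,158),90),("",(45,206),90),("",(5,207),90)]: print(n,at_z("wrist",px,z).round(1))
```

```text
knob [491.5   2.2 114. ]
near base [477.    0.9  70. ]
stamp top [ 495.5 -116.8  151. ]
foot a [ 487.8 -144.2   82. ]
foot b [485.1 -98.4  82. ]
t3 wt pocket [ 412.7 -312.6   90. ]
 [ 414.7 -248.3   90. ]
 [ 467.9 -251.5   90. ]
 [ 469.3 -323.6   90. ]
```

Call:
arm_command(
  targets=[
    [-2, 0, -16, 0],
    [0, 15, -15, 0],
    [0, 25, 0, 0],
    [0, 25, 0, 0],
    [0, 25, 0, 0],
    [0, 20, 0, 0],
    [0, 10, 0, 0],
    [0, 5, 0, 0],
    [0, 0, 0, 0],
    [0, 0, 0, 0],
  ],
)

```text
t: 17.53
ee_pos: [492.9, 2.6, 105.4]
orientation: [-1.21, -1.211, 1.209]
ft_force: [-0.2, 0.1, 0.7]
width: 87.6
```

Call:
arm_command(
  targets=[
    [0, 0, 0, 0],
    [0, 0, 0, 0],
    [0, 0, 0, 0],
    [0, 0, 0, 0],
    [0, 0, 0, 0],
    [0, 0, 0, 0],
    [0, 0, 0, 0],
    [0, 0, 0, 0],
    [0, 0, 0, 0],
    [0, 0, 0, 0],
  ],
  gripper=0,
)

```text
t: 18.37
ee_pos: [492.0, 2.3, 104.4]
orientation: [-1.209, -1.209, 1.21]
ft_force: [0.5, -0.4, 0.5]
width: 33.5
```

Call:
arm_command(
  targets=[
    [0, -20, 0, 0],
    [0, -30, 0, 0],
    [0, -30, 0, 0],
    [0, -30, 0, 0],
    [-20, 0, 4, 0],
    [-30, 0, 6, 0],
    [-30, 0, 6, 0],
    [-30, 0, 6, 0],
    [-30, 0, 6, 0],
    [-30, 0, 6, 0],
    [-30, 0, 6, 0],
    [-30, 0, 6, 0],
    [-30, 0, 6, 0],
    [-20, 0, 0, 0],
    [-10, 0, 0, 0.067],
    [0, 0, 0, 0.067],
    [0, 0, 0, 0],
    [0, 0, 0, 0],
    [0, 0, 0, 0],
  ],
)

```text
t: 19.95
ee_pos: [439.9, -287.2, 214.2]
orientation: [-1.268, -1.112, 1.112]
ft_force: [0.1, -0.6, -1.6]
width: 33.8
```

Run:
```python
from h import *
im=get_image("wrist"); p,M,o=pose(); print(p,o["width"],M.round(3).tolist()); cv2.imwrite("pics/w7.png",cv2.resize(im[60:330,130:430],None,fx=2,fy=2))
```

```text
[ 440.00078107 -287.11886197  214.25340893] 34.09667044782059 [[0.131, -0.0, -0.991], [0.991, 0.0, 0.131], [0.0, -1.0, 0.0]]
```

View pics/w7.png

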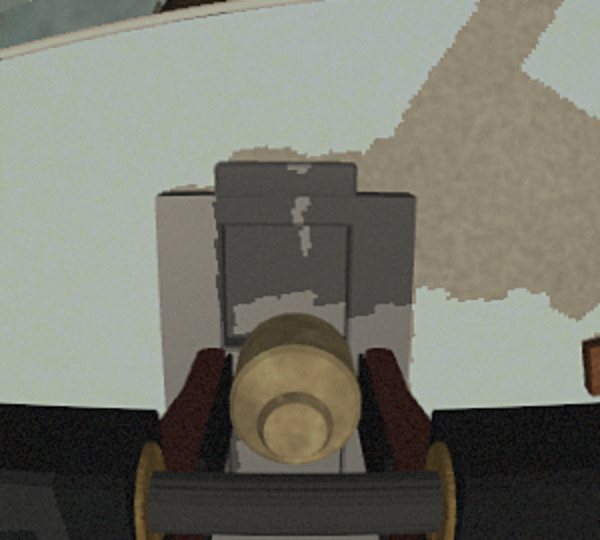

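The weight is held level. The end pocket's near rim runs from (222,224) to (352,224), and the tray's near corners are at (157,195) and (415,195).

Run:
```python
from h import *
q=lambda u,v:(130+u/2,60+v/2)
P=[at_z("wrist",q(*p),90)[:2] for p in [(222,224),(352,224),(157,195),(415,195)]]
p,M,o=pose()
for a,b,d in [(0,1,27),(2,3,40)]:
    e=P[b]-P[a]; L=np.linalg.norm(e); e/=L; n=np.array([e[1],-e[0]]); c=(P[a]+P[b])/2+n*d
    dt=M.T@np.r_[c-p[:2],0]
    print("len",L.round(1),"yaw",np.arctan2(-e[0],e[1]).round(3),"pocket",c.round(1),"tool shift",dt.round(1),"mid",(c+80*n).round(1),"oblong",(c+163*n).round(1))
```

```text
len 54.7 yaw -0.132 pocket [ 438.5 -289.9] tool shift [-3.  -0.   1.1] mid [ 517.8 -300.5] oblong [ 600.1 -311.4]
len 108.8 yaw -0.133 pocket [ 438.7 -290.5] tool shift [-3.5 -0.   0.8] mid [ 518.  -301.1] oblong [ 600.3 -312.1]
```

Call:
arm_command(
  targets=[
    [-3, 20, 1, 0],
    [0, 25, 0, 0],
    [0, 25, 0, 0],
    [0, 15, 0, 0],
    [0, 10, 0, 0],
    [0, 5, 0, 0],
    [0, 3, 0, 0],
    [0, 1, 0, 0],
    [0, 0, 0, 0],
    [0, 0, 0, 0],
  ],
)

```text
t: 20.83
ee_pos: [439.3, -290.8, 111.2]
orientation: [-1.271, -1.111, 1.11]
ft_force: [0.2, 0.9, -2.1]
width: 33.4
```

Call:
arm_command(
  targets=[
    [0, 0, 0, 0],
    [0, 0, 0, 0],
    [0, 0, 0, 0],
    [0, 0, 0, 0],
    [0, 0, 0, 0],
    [0, 0, 0, 0],
    [0, -10, 0, 0],
    [0, -30, 0, 0],
    [0, -40, 0, 0],
    [0, -40, 0, 0],
    [0, 0, 0, 0],
    [0, 0, 0, 0],
  ],
  gripper=65,
)

```text
t: 21.83
ee_pos: [440.0, -291.4, 233.4]
orientation: [-1.275, -1.112, 1.11]
ft_force: [0.3, 1.3, -0.7]
width: 57.3
```

Call:
arm_command(
  targets=[
    [0, 0, 0, -0.067],
    [0, 0, 0, -0.067],
    [20, 0, -4, 0],
    [30, 0, -5, 0],
    [30, 0, -5, 0],
    [30, 0, -6, 0],
    [30, 0, -5, 0],
    [20, 0, -5, 0],
    [11, 0, 0, 0],
    [0, 0, 0, 0],
    [0, 0, 0, 0],
    [0, 0, 0, 0],
  ],
  gripper=100,
)

```text
t: 22.83
ee_pos: [468.3, -120.3, 230.0]
orientation: [-1.209, -1.208, 1.21]
ft_force: [-0.6, -0.4, 0.2]
width: 88.0
```

Run:
```python
from h import *
im=get_image("wrist"); p,M,o=pose(); print(p,o["width"],M[:,0].round(3)); cv2.imwrite("pics/w8.png",cv2.resize(im[60:330,:400],None,fx=2,fy=2))
```

```text
[ 468.42626184 -120.44438662  230.18391219] 87.7968477086614 [ 0.001  1.    -0.   ]
```

View pics/w8.png

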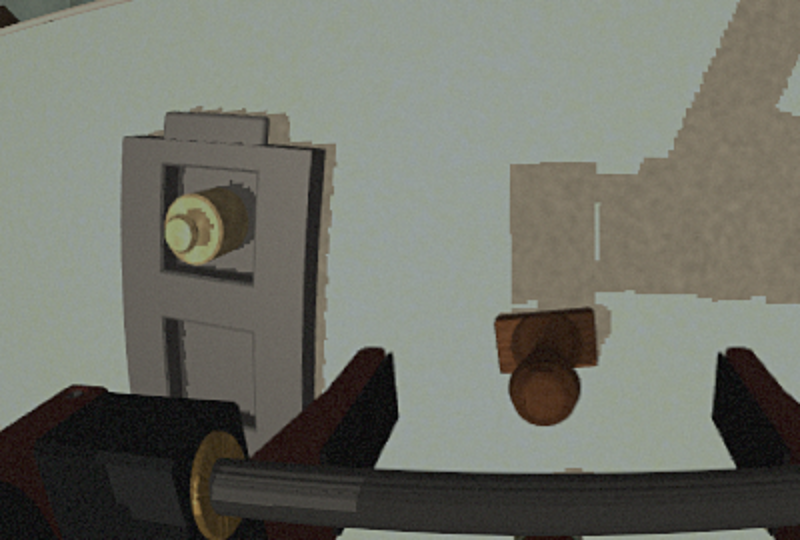

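The weight stands in its pocket. The stamp foot's corners are (496,317), (594,309), (598,365) and (501,373), and its handle top is at (544,390).

Run:
```python
from h import *
q=lambda u,v:(u/2,60+v/2)
P=np.array([at_z("wrist",q(*p),85)[:2] for p in [(496,317),(594,309),(598,365),(501,373)]])
print(P.round(1)); print("top",at_z("wrist",q(544,390),149).round(1),"foot centre",P.mean(0))
for a,b in [(0,1),(3,2)]:
    e=P[b]-P[a]; print(np.linalg.norm(e).round(1),np.arctan2(-e[0],e[1]).round(3))
```

```text
[[ 487.5 -147.7]
 [ 483.6 -101.8]
 [ 511.6  -99.4]
 [ 515.7 -146. ]]
top [ 496.9 -124.2  149. ] foot centre [ 499.59581951 -123.71891634]
46.0 0.085
46.8 0.089
```

Call:
arm_command(
  targets=[
    [-3, 0, -16, 0],
    [0, 10, -16, 0],
    [0, 20, 0, 0],
    [0, 25, 0, 0],
    [0, 20, 0, 0],
    [0, 15, 0, 0],
    [0, 8, 0, 0],
    [0, 4, 0, 0],
    [0, 0, 0, 0],
    [0, 0, 0, 0],
  ],
)

```text
t: 23.72
ee_pos: [501.1, -123.0, 129.0]
orientation: [-1.21, -1.209, 1.209]
ft_force: [0.3, -0.4, 1.8]
width: 88.0
```

Call:
arm_command(
  targets=[
    [0, 0, 0, 0],
    [0, 0, 0, 0],
    [0, 0, 0, 0],
    [0, 0, 0, 0],
    [0, 0, 0, 0],
    [0, 0, 0, 0],
    [0, 0, 0, 0],
    [0, 0, 0, 0],
    [0, 0, 0, 0],
    [0, 0, 0, 0],
    [0, 0, 0, 0],
    [0, 0, 0, 0],
  ],
  gripper=0,
)

```text
t: 24.72
ee_pos: [500.7, -122.5, 128.4]
orientation: [-1.209, -1.209, 1.209]
ft_force: [0.4, 0.8, 0.0]
width: 26.3
```

Call:
arm_command(
  targets=[
    [0, -20, 0, 0],
    [0, -30, 0, 0],
    [0, -30, 0, 0],
    [-15, 0, -6, 0],
    [-25, 0, -12, 0],
    [-25, 0, -12, 0],
    [-25, 0, -13, 0],
    [-25, 0, -13, 0],
    [-25, 0, -13, 0],
    [-25, 0, -13, 0],
    [-15, 0, -12, 0],
    [-9, 0, -5, 0],
    [0, 0, 0, 0.11],
    [0, 0, 0, 0.11],
    [0, 0, 0, 0],
    [0, 0, 0, 0],
    [0, 0, 0, 0],
  ],
)

```text
t: 26.13
ee_pos: [599.4, -311.1, 208.1]
orientation: [-1.303, -1.048, 1.048]
ft_force: [0.2, -0.1, -0.6]
width: 26.0
```

Run:
```python
from h import *
im=get_image("wrist"); p,M,o=pose(); print(p,o["width"],M[:,0].round(3), "tool shift", (M.T@np.array([600.2-p[0],-311.8-p[1],0])).round(1)); cv2.imwrite("pics/w9.png",cv2.resize(im[60:330,130:430],None,fx=2,fy=2))
```

```text
[ 599.52002525 -311.17005565  208.22779923] 26.27770772071179 [0.215 0.977 0.   ] tool shift [-0.5 -0.  -0.8]
```

View pics/w9.png

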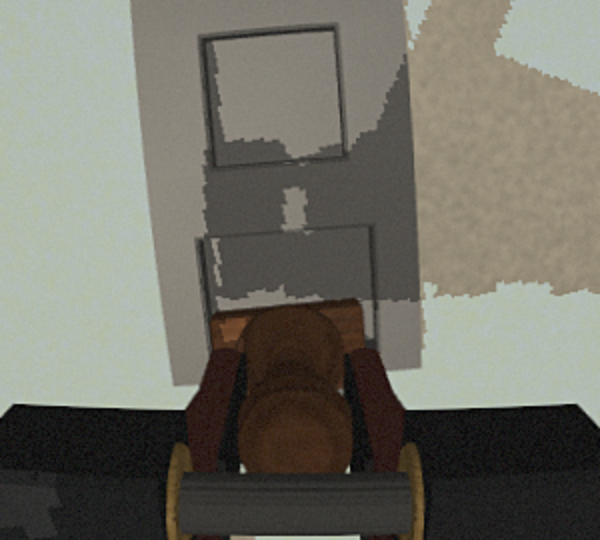

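The foot's edge lies parallel to the oblong pocket's near rim, (200,238)–(373,225), and is centred on it.

Run:
```python
from h import *
q=lambda u,v:(130+u/2,60+v/2)
a,b=[at_z("wrist",q(*p),90)[:2] for p in [(200,238),(373,225)]]
p,M,o=pose();e=b-a;L=np.linalg.norm(e);e/=L;c=(a+b)/2+27*np.array([e[1],-e[0]]);print(L,np.arctan2(-e[0],e[1]),c,M.T@np.r_[c-p[:2],0])
f,g=[at_z("wrist",q(*p),165)[:2] for p in [(210,317),(361,301)]];e=g-f;print("foot",np.linalg.norm(e),np.arctan2(-e[0],e[1]),(f+g)/2)
```

```text
71.7549322089564 -0.14130490077133886 [ 600.17869758 -312.58513472] [-1.24016492e+00 -4.55079317e-04 -9.47780974e-01]
foot 46.244509803600856 -0.1065351887958254 [ 584.77178543 -310.71638897]
```

Call:
arm_command(
  targets=[
    [-1, 15, 0, 0.02],
    [0, 20, 0, 0],
    [0, 15, 0, 0],
    [0, 10, 0, 0],
    [0, 7, 0, 0],
    [0, 4, 0, 0],
    [0, 2, 0, 0],
    [0, 1, 0, 0],
    [0, 0, 0, 0],
    [0, 0, 0, 0],
  ],
)

```text
t: 27.02
ee_pos: [599.9, -312.7, 135.1]
orientation: [-1.314, -1.031, 1.031]
ft_force: [-0.3, 0.2, 0.1]
width: 25.9
```

Call:
arm_command(
  targets=[
    [0, 0, 0, 0],
    [0, 0, 0, 0],
    [0, 0, 0, 0],
    [0, 0, 0, 0],
    [0, 0, 0, 0],
    [0, 0, 0, 0],
    [0, -10, 0, 0],
    [0, -30, 0, 0],
    [0, -40, 0, 0],
    [0, -30, 0, 0],
    [0, 0, 0, -0.12],
    [0, 0, 0, -0.12],
    [0, 0, 0, 0],
  ],
  gripper=60,
)

```text
t: 28.1
ee_pos: [599.8, -312.6, 246.2]
orientation: [-1.209, -1.213, 1.212]
ft_force: [-0.8, -0.3, -0.7]
width: 52.6
```

Call:
arm_command(
  targets=[
    [20, 0, 4, 0],
    [30, 0, 5, 0],
    [30, 0, 5, 0],
    [30, 0, 5, 0],
    [30, 0, 5, 0],
    [30, 0, 5, 0],
    [16, 0, 5, 0],
    [8, 0, 0, 0],
    [0, 0, 0, 0],
    [0, 0, 0, 0],
    [0, 0, 0, 0],
  ],
  gripper=100,
)

```text
t: 29.02
ee_pos: [566.0, -119.6, 244.5]
orientation: [-1.21, -1.209, 1.209]
ft_force: [0.2, 0.4, 1.1]
width: 88.0
```

Run:
```python
from h import *
im=get_image("wrist"); p,M,o=pose(); print(p,o["width"],M[:,0].round(3)); cv2.imwrite("pics/w10.png",cv2.resize(im[60:330,:400],None,fx=2,fy=2))
```

```text
[ 565.84033676 -119.6749025   244.4076899 ] 87.74645862269308 [ 0.001  1.    -0.   ]
```

View pics/w10.png

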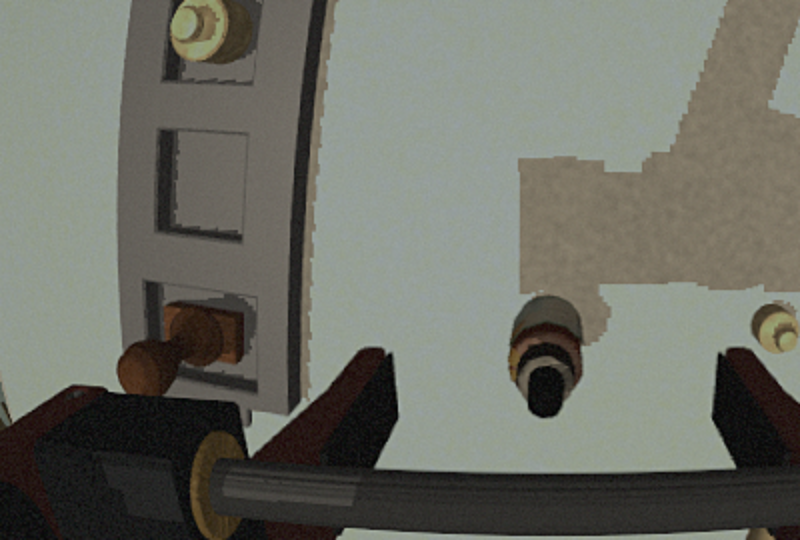

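The stamp and the weight stand in their pockets. Dropper B's bulb top is at (545,395) and its base near edge at (546,296).

Run:
```python
from h import *
q=lambda u,v:(u/2,60+v/2)
print(at_z("wrist",q(545,397),172).round(1),at_z("wrist",q(546,296),70).round(1))
```

```text
[ 593.4 -123.   172. ] [ 582.7 -123.9   70. ]
```

Call:
arm_command(
  targets=[
    [-3, 0, -16, 0],
    [0, 0, -15, 0],
    [0, 15, 0, 0],
    [0, 25, 0, 0],
    [0, 25, 0, 0],
    [0, 25, 0, 0],
    [0, 20, 0, 0],
    [0, 10, 0, 0],
    [0, 5, 0, 0],
    [0, 0, 0, 0],
    [0, 0, 0, 0],
  ],
)

```text
t: 29.98
ee_pos: [597.1, -122.0, 120.1]
orientation: [-1.21, -1.21, 1.209]
ft_force: [0.3, 0.2, 0.2]
width: 88.0
```

Call:
arm_command(
  targets=[
    [0, 0, 0, 0],
    [0, 0, 0, 0],
    [0, 0, 0, 0],
    [0, 0, 0, 0],
    [0, 0, 0, 0],
    [0, 0, 0, 0],
    [0, 0, 0, 0],
    [0, 0, 0, 0],
    [0, 0, 0, 0],
    [0, 0, 0, 0],
  ],
  gripper=0,
)

```text
t: 30.82
ee_pos: [596.5, -121.4, 119.4]
orientation: [-1.209, -1.209, 1.209]
ft_force: [0.1, 0.3, -0.3]
width: 32.0
```

Call:
arm_command(
  targets=[
    [0, -20, 0, 0],
    [0, -30, 0, 0],
    [0, -30, 0, 0],
    [0, -30, 0, 0],
    [-15, 0, 8, 0],
    [-25, 0, 12, 0],
    [-25, 0, 12, 0],
    [-25, 0, 12, 0],
    [-25, 0, 12, 0],
    [-25, 0, 12, 0],
    [-25, 0, 10, 0],
    [-14, 0, 0, 0.067],
    [0, 0, 0, 0.067],
    [0, 0, 0, 0],
    [0, 0, 0, 0],
    [0, 0, 0, 0],
  ],
)

```text
t: 32.15
ee_pos: [518.5, -299.9, 229.2]
orientation: [-1.268, -1.112, 1.112]
ft_force: [0.5, 0.1, -0.4]
width: 31.6
```

Run:
```python
from h import *
im=get_image("wrist"); p,M,o=pose(); print(p,o["width"], "tool shift", (M.T@np.array([518-p[0],-300.8-p[1],0])).round(1)); cv2.imwrite("pics/w11.png",cv2.resize(im[30:330,130:430],None,fx=2,fy=2))
```

```text
[ 518.53215547 -299.85229283  229.29261761] 31.575058699457607 tool shift [-1.  -0.   0.4]
```

View pics/w11.png

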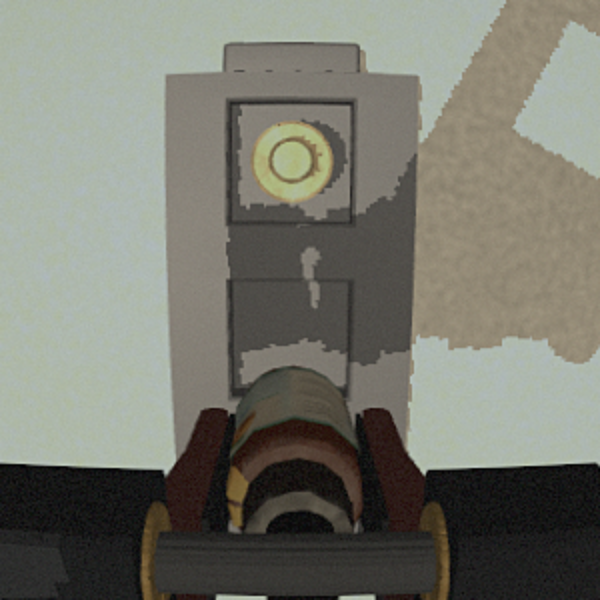

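The weight is well centred in its pocket, and dropper B is lined up over the middle pocket (rim 229–353). Lowering it now.

Call:
arm_command(
  targets=[
    [-1, 20, 0, 0],
    [0, 25, 0, 0],
    [0, 25, 0, 0],
    [0, 15, 0, 0],
    [0, 10, 0, 0],
    [0, 5, 0, 0],
    [0, 3, 0, 0],
    [0, 1, 0, 0],
    [0, 0, 0, 0],
    [0, 0, 0, 0],
  ],
)

```text
t: 33.03
ee_pos: [518.9, -301.7, 126.4]
orientation: [-1.271, -1.111, 1.11]
ft_force: [0.4, 0.7, -0.6]
width: 31.8
```

Call:
arm_command(
  targets=[
    [0, 0, 0, 0],
    [0, 0, 0, 0],
    [0, 0, 0, 0],
    [0, 0, 0, 0],
    [0, 0, 0, 0],
    [0, 0, 0, 0],
    [0, -10, 0, 0],
    [0, -30, 0, 0],
    [0, -40, 0, 0],
    [0, -40, 0, 0],
    [0, -40, 40, 0],
    [0, 0, 40, 0],
    [0, 0, 40, 0],
    [0, 0, 0, 0],
  ],
  gripper=70,
)

```text
t: 34.2
ee_pos: [403.7, -284.6, 275.2]
orientation: [-1.266, -1.107, 1.11]
ft_force: [0.1, -0.2, -1.5]
width: 61.1
```

Run:
```python
from h import *
a=get_image("scene"); b=get_image("top"); print(pose()[0])
for n in ("small_weight_center","packet_center"):
    for c,z in (("top",86 if "w" in n else 92),): print(n,[(round(d["conf"],2),at_z(c,d["at"],z).round(0)) for d in tip_of(c,n)[:1]])
cv2.imwrite("pics/end.png",np.vstack([np.hstack([cv2.resize(a[130:420,100:400],(400,387)),cv2.resize(b[180:330,90:240],(387,387))])[:, :780],np.zeros((1,780,3),np.uint8)]))
cv2.imwrite("pics/end.png",np.hstack([cv2.resize(a[130:420,110:400],(400,400)),cv2.resize(b[185:325,360:450],(257,400)),]))
```

```text
[ 408.97897087 -286.80417749  276.04266054]
small_weight_center [(0.42, array([606.,  -9.,  86.]))]
packet_center [(0.78, array([734.,  27.,  92.]))]
```

View pics/end.png

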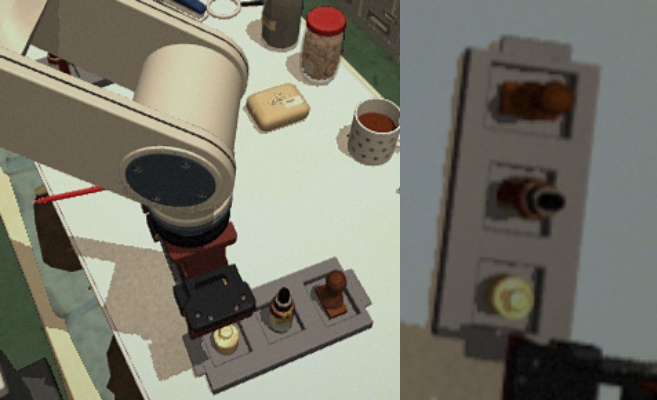

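In tray_three all three things stand upright in their pockets. The last picture goes to tray_two.

Run:
```python
from h import *
b=get_image("top"); cv2.imwrite("pics/end2.png",cv2.resize(b[190:330,90:300],None,fx=3.5,fy=3.5))
```

```text
(no output)
```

View pics/end2.png

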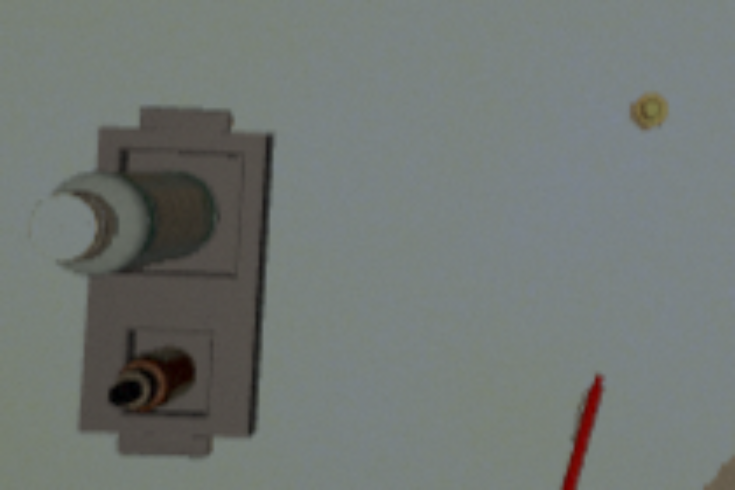

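Run:
```python
from h import *
q=lambda u,v:(90+u/3.5,190+v/3.5)
print("cap",at_z("top",q(64,227),271),"shoulder c",at_z("top",q(98,222),230),"foot right edge",at_z("top",q(216,213),80))
print("dropper bulb",at_z("top",q(123,393),175), "foot right",at_z("top",q(193,370),100))
print(get_obs()["t"],close_job())
```

```text
cap [528.35380177 309.36806849 271.        ] shoulder c [529.21941189 306.55052907 230.        ] foot right edge [528.64637242 283.66885556  80.        ]
dropper bulb [425.55572353 309.48399977 175.        ] foot right [427.96886638 290.84244114 100.        ]
the job is handed in; nothing more can be done
34.45 None
```

I made up both kits and handed the job in at about 34 s of the 141 s allowed. The job gave no verdict on closing.

- **Tray two:** The lotion bottle is in the large pocket and a dropper bottle in the small one. The last top view puts the lotion's cap at (528, 309) and the dropper's bulb at (426, 309). The pocket centres I measured are (528, 311) and (424, 314). Both stand upright, and the dropper's roughly 4 mm in y matches the 3 to 4 mm bias I saw in the top camera.
- **Tray three:** The weight, the other dropper and the stamp stand upright in their own pockets in the last scene and top views.
- **Left alone:** The small weight and the packet were never touched. The network put them within about 7 mm and 3 mm of where it first saw them, which is within its own scatter.

**Disagreements:**
- The fixed cameras differed from the wrist camera by up to about 9 mm, so I placed everything by the wrist camera.
- The fingers read 32 mm on the droppers and 26 mm on the stamp handle, about 2 mm less than the given diameters. Every grip held without slipping.

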